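Unstack the fired planters onto their saucers

TASK

The little planters have come back from the kiln in two stacks: take the stacks apart from the top and stand every planter upright in the middle of its own saucer, the one of the same shape and colour, flat on the saucer's floor. Set them down gently, let none drop or tip over, and leave the saucers where they lie.

Things in the scene. Friction and masses are not known exactly. Their poses are not given: they have to be found in the camera images.
- planter_terracotta: Round planter, brick-orange terracotta: straight-sided, open top, 66 mm in diameter, 60 mm high, wall 8 mm, about 190 g. Origin: centre of its underside, z up. At the start it stands upright at the bottom of one of two stacks, on a fixed white plaster bat 110 mm across and 12 mm thick.
- planter_blue: Round planter, blue glazed: straight-sided, open top, 66 mm in diameter, 60 mm high, wall 8 mm, about 190 g. Origin: centre of its underside, z up. At the start it stands upright at the bottom of one of two stacks, on a fixed white plaster bat 110 mm across and 12 mm thick.
- planter_charcoal: Square planter, near-black unglazed clay: straight-sided, open top, 58 x 58 mm, sides facing its own x and y axes, 56 mm high, wall 8 mm, about 150 g. Origin: centre of its underside, z up. At the start it stands upright second from the bottom in one of the two stacks, foot on rim.
- planter_white: Hexagonal planter, white glazed: straight-sided, open top, 58 mm across the flats, two flats facing its own +x and -x, 56 mm high, wall 8 mm, about 150 g. Origin: centre of its underside, z up. At the start it stands upright second from the bottom in one of the two stacks, foot on rim.
- planter_green: Square planter, leaf-green glazed: straight-sided, open top, 50 x 50 mm, sides facing its own x and y axes, 50 mm high, wall 8 mm, about 110 g. Origin: centre of its underside, z up. At the start it stands upright third, on top of the taller of the two stacks, foot on rim.
- saucer_terracotta: Loose round saucer of the terracotta planter, same colour (brick-orange terracotta): outside 94 mm in diameter; the well is 82 mm wide, its flat floor 6 mm above the underside, the rim 14 mm high, about 100 g. Empty on the table at the start. Origin: centre of its underside, z up.
- saucer_blue: Loose round saucer of the blue planter, same colour (blue glazed): outside 94 mm in diameter; the well is 82 mm wide, its flat floor 6 mm above the underside, the rim 14 mm high, about 100 g. Empty on the table at the start. Origin: centre of its underside, z up.
- saucer_charcoal: Loose square saucer of the charcoal planter, same colour (near-black unglazed clay): outside 86 x 86 mm, sides facing its own x and y axes; the well is 74 mm wide, its flat floor 6 mm above the underside, the rim 14 mm high, about 100 g. Empty on the table at the start. Origin: centre of its underside, z up.
- saucer_white: Loose hexagonal saucer of the white planter, same colour (white glazed): outside 86 mm across the flats, two flats facing its own +x and -x; the well is 74 mm wide, its flat floor 6 mm above the underside, the rim 14 mm high, about 100 g. Empty on the table at the start. Origin: centre of its underside, z up.
- saucer_green: Loose square saucer of the green planter, same colour (leaf-green glazed): outside 78 x 78 mm, sides facing its own x and y axes; the well is 66 mm wide, its flat floor 6 mm above the underside, the rim 14 mm high, about 100 g. Empty on the table at the start. Origin: centre of its underside, z up.
Mind the look-alikes: they are no part of the job. What is shaped like the planter_green but yellow is not meant. Leave any purple look-alike of the saucer_terracotta alone.

How it is judged (in metres and radians):
At the end, for the whole second after the job is handed in: Each of the five planters stands in the saucer of its own shape and colour: centres within 12 mm, its underside on the saucer's floor (3 to 9 mm above the saucer's underside), planter and saucer level within 0.06 rad, released and at rest (under 20 mm/s and 0.2 rad/s) (horizontal distance between planter_terracotta and saucer_terracotta below 0.012 m and z of planter_terracotta in the frame of saucer_terracotta between 0.003 and 0.009 m and angle between each of planter_terracotta, saucer_terracotta, planter_blue, saucer_blue, planter_charcoal, saucer_charcoal, planter_white, saucer_white, planter_green, saucer_green's own z axis and vertical below 0.06 rad and linear speed of each of planter_terracotta, planter_blue, planter_charcoal, planter_white, planter_green below 0.02 m/s and angular speed of each of planter_terracotta, planter_blue, planter_charcoal, planter_white, planter_green below 0.2 rad/s and horizontal distance between planter_blue and saucer_blue below 0.012 m and z of planter_blue in the frame of saucer_blue between 0.003 and 0.009 m and horizontal distance between planter_charcoal and saucer_charcoal below 0.012 m and z of planter_charcoal in the frame of saucer_charcoal between 0.003 and 0.009 m and horizontal distance between planter_white and saucer_white below 0.012 m and z of planter_white in the frame of saucer_white between 0.003 and 0.009 m and horizontal distance between planter_green and saucer_green below 0.012 m and z of planter_green in the frame of saucer_green between 0.003 and 0.009 m); the robot touches nothing.
It fails at once if a planter is tipped over (angle between any of planter_terracotta, planter_blue, planter_charcoal, planter_white, planter_green's own z axis and vertical above 0.7 rad).
It fails at once if a saucer is pushed or carried more than 40 mm from its place (distance of any of saucer_terracotta, saucer_blue, saucer_charcoal, saucer_white, saucer_green from where it was at the start of the episode above 0.04 m).
It fails at once if a planter is slammed or pressed into its saucer with over 100 N (contact force between planter_terracotta and saucer_terracotta above 100 N or contact force between planter_blue and saucer_blue above 100 N or contact force between planter_charcoal and saucer_charcoal above 100 N or contact force between planter_white and saucer_white above 100 N or contact force between planter_green and saucer_green above 100 N).
It fails at once if a planter drops: out of the fingers and faster than 0.5 m/s (a fall of about 13 mm) ((contact force between planter_terracotta and the fingers below 0.1 N and linear speed of planter_terracotta above 0.5 m/s) or (contact force between planter_blue and the fingers below 0.1 N and linear speed of planter_blue above 0.5 m/s) or (contact force between planter_charcoal and the fingers below 0.1 N and linear speed of planter_charcoal above 0.5 m/s) or (contact force between planter_white and the fingers below 0.1 N and linear speed of planter_white above 0.5 m/s) or (contact force between planter_green and the fingers below 0.1 N and linear speed of planter_green above 0.5 m/s)).
It also fails if it takes over 106 s, if anything falls off the work surface, if the arm or the gripper's body presses on something with over 40 N, if the wrist force passes 120 N, or if a joint passes its speed limit or range.

ROBOT

A 7-joint arm with a two-finger parallel gripper is mounted at the origin on the work surface. World frame = base frame: x ahead of the robot, y to its left, z up, the work surface at z = 0. Lengths are in mm, angles in rad, forces in N, time in s.
With the tool pointing down it reaches from about 400 to 875 mm from the base axis. Payload 4.4 kg.
Tool frame: the origin (TCP) lies on the centre line of the jaws, within the pads' length; the fingertips stand 22 mm ahead of it and the grasp point (between the pads) lies 3 mm ahead of it (r.tcp_to_tips is the y of the fingertips in the tool frame, in mm); y points along the fingers, z is the direction in which the jaws open and shut, and the axes are right-handed (so a half turn about y gives the same grasp; the last joint's range is limited). The gripper opens to 85 mm and grips with 20 to 120 N. Pads are 22 mm wide; open, the fingers measure 114 mm over their backs; the gripper's body (76 mm by 85 mm) begins 54 mm behind the grasp point. The pads swing forward as they close: fully open they stand 13 mm farther back than shut.
Start: joints at [1.241, 0.628, 0.038, 1.517, -0.027, 0.996, -0.02], TCP at [169.515, -627.521, 253.313] pointing down, gripper open.
Joint ranges: [-3.06, 3.06], [-0.37, 2.12], [-1.25, 1.32], [0.18, 2.47], [-1.1, 4.24], [0.23, 1.98], [-2.94, 2.94]. Speed limits (rad/s): [2.57, 2.57, 3.14, 3.14, 3.14, 3.14, 3.14].

INTERFACE

Orientations are given as [roll, pitch, yaw] about the fixed x, y, z axes, in that order (R = Rz(yaw) Ry(pitch) Rx(roll)).
In Python, from station import r gives the robot as it stands. The module is installed in compiled form; this text tells all that it offers.
- The arm moves only by the tool move_arm, never from a script. Its argument "commands" is one flat list of numbers, 7 for each row, row after row: the shift along the tool's x, y, z scaled (see below), then the turn, a rotation vector about the tool's x, y, z scaled (see below), then the opening, from 0 (shut) to 1 (fully open). A call has 1 to 8 rows; each row is the pose to reach, as a shift and turn from the pose commanded when the call began, along the tool's axes at that moment; what a row does not reach only later rows make up. The controller multiplies each number of a shift by 0.5 m and each number of a turn by pi/2 rad. A row lasts 1/10 s, in which the tool goes at most 50 mm and 8.59 degrees, less where a joint would pass 70% of its speed; a pose out of reach is approached as far as the arm can. A call with a number of a shift or a turn outside -1 to 1 is refused whole. A call with a gripper value outside its range is refused whole. The fingers move at their own pace and stop on an object; "newtons" is the grip in N (left out, the last holds). Time passes only in rows, so rows that repeat a pose let the fingers close. It gives the time, the measured TCP pose, the force and the opening at its end, in the units of the state.
- r.get_state(): the state, without advancing time (a new reading comes with each control period).
- r.grab_frame(name): name is "scene" or "side" or "wrist"; returns (picture, depth): 400x640x3 uint8, red, green, blue; 400x640 float32, mm along the optical axis (not along the pixel's ray), 0 where there is no reading.
- r.camera_info(name): a dict with "camera_matrix" (3x3 intrinsics, pixels), "xyz" and "attitude" of the camera in the world. Camera axes: x right, y down, z forward; pixel columns grow to the right and rows downward; lengths in mm; the calibration is good to about 2 mm. A picture is of the moment at which its call begins: read the wrist's pose just before it. camera_info takes no time and is no camera call; for the wrist camera it gives the pose at the moment of the call.
- r.finish_job(): hands the job in, once; it reports no verdict.
The state is a dict: "clock": time; "joint_pos": joint angles; "joint_vel": joint speeds; "joint_efforts": joint torques, N m; "eef_pos": TCP position; "tool_rot": TCP orientation; "ft_force": force on the tool from outside, world axes, zero at the start; "torque": the same for the moment, N m; "gripper_width": finger opening in mm.
Only numpy, scipy, OpenCV 4.12 (cv2) and the standard library are available. Lean on these libraries where they do the work, as an engineer would, in place of code of your own. Each camera call takes 0.05 s, during which the arm holds its last target. There are 200 camera calls.

## Working session

There is one attempt and no reset: what is moved stays moved. The work goes in short steps, Python scripts to look and compute and a tool call to move; the robot and the scene stay as the last step left them, time stands still between calls to the robot, and variables do not carry over. Pictures are saved under pics/ and viewed, on a budget of 14 in all, crops included, one or two more only if the job needs it, and the job is handed in when it is done.

Besides the shell and the picture viewer there is one more tool, called after ">>>" by a JSON object that holds its "name" and its "arguments", one argument or row to a line. move_arm: Moves the arm, as the interface text tells. Its arguments: {"type":"object","properties":{"commands":{"type":"array"},"newtons":{"type":"number"}},"required":["commands"]}

```bash
mkdir -p pics
cat > h.py <<'E'
import numpy as np, cv2
from scipy.spatial.transform import Rotation as R
from station import r
def cam(n):
    c=r.camera_info(n); K=np.array(c["camera_matrix"]); return K,np.array(c["xyz"]),c["attitude"]
def rot(a):
    a=np.array(a); return a if a.shape==(3,3) else R.from_euler('xyz',a).as_matrix()
def grab(n):
    K,t,a=cam(n); p,d=r.grab_frame(n); return p,d,K,t,rot(a)
def world(d,K,t,M):
    v,u=np.mgrid[:d.shape[0],:d.shape[1]]
    return np.stack([(u-K[0,2])/K[0,0]*d,(v-K[1,2])/K[1,1]*d,d],-1)@M.T+t
E
python3 - <<'E'
from h import *
ims=[]
for n in("scene","side"):
    p,d,K,t,M=grab(n); np.savez(n,p=p,d=d,K=K,t=t,M=M); cv2.imwrite(f"pics/{n}0.png",p[...,::-1]); print(n,K.tolist(),t,M.round(3).tolist())
print(cam("wrist")); print(r.get_state())
p,d,*_=grab("wrist"); cv2.imwrite("pics/w0.png",p[...,::-1])
E
```

```text
scene [[386.711608657754, 0.0, 318.79391250592016], [0.0, 386.711608657754, 201.04639533506392], [0.0, 0.0, 1.0]] [1093.63176833 -403.93141163  908.69094707] [[0.566, 0.605, -0.56], [0.824, -0.431, 0.367], [-0.019, -0.669, -0.743]]
side [[402.3791455081233, 0.0, 323.3391284897359], [0.0, 402.3791455081233, 198.92268865372847], [0.0, 0.0, 1.0]] [  -6.14318402 -520.1660109   568.85255306] [[0.712, -0.378, 0.592], [-0.702, -0.391, 0.595], [0.006, -0.839, -0.543]]
(array([[341.12296558,   0.        , 316.27374808],
       [  0.        , 341.12296558, 205.7280803 ],
       [  0.        ,   0.        ,   1.        ]]), array([ 242.44537327, -607.61407484,  373.25448479]), array([ 2.84125580e+00,  2.33711913e-03, -1.30628558e+00]))
{'clock': 0.1, 'joint_pos': array([ 1.24121169,  0.62926797,  0.03845652,  1.51822412, -0.0269773 ,
        0.99632785, -0.01999906]), 'joint_vel': array([ 0.0009592 , -0.00245859,  0.00104422, -0.00246938, -0.00123994,
        0.00059482,  0.00093031]), 'joint_efforts': array([ 3.07785667e-03, -5.64536619e+01,  1.23027351e+00, -1.93975478e+01,
        1.11061989e-02,  5.40168781e-03, -1.93510147e-05]), 'eef_pos': array([ 169.36385321, -627.01995608,  252.48599118]), 'tool_rot': array([-1.57250479e+00, -4.31997863e-05, -2.87780322e+00]), 'ft_force': array([ 0.31479151, -0.32120951,  0.11697039]), 'torque': array([-0.00079636,  0.04616835,  0.00033832]), 'gripper_width': 85.638793435668}
```

View pics/scene0.png

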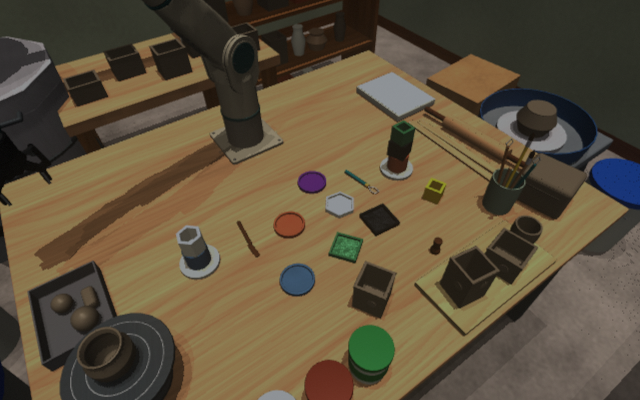

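View pics/side0.png

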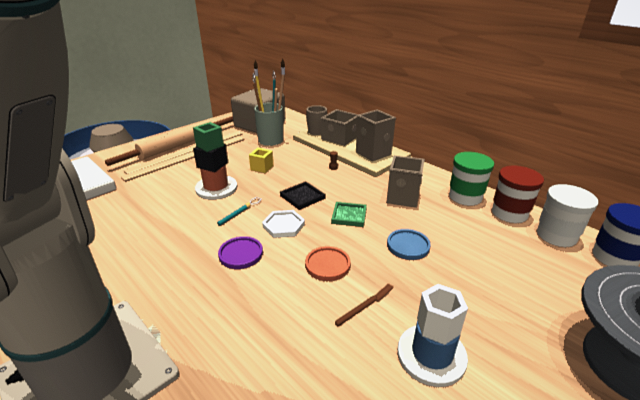

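Scene view: the tall stack (green/charcoal/terracotta) is at (398,150) and the short one (white/blue) at (193,255). Saucers: terracotta (289,224), white (340,204), charcoal (380,219), green (346,247), blue (297,279). Look-alikes: the purple saucer (312,182) and the yellow planter (434,190), both to be left alone by colour. Next I measure with colour masks and depth.

```bash
cat > meas.py <<'E'
from h import *
def hexang(P,c,n):  # n-fold orientation from hull
    q=P-c
    best=min(np.deg2rad(np.arange(0,360/n,0.5)),key=lambda a:max(np.abs(q@[np.cos(a+k*2*np.pi/n),np.sin(a+k*2*np.pi/n)]).max() for k in range(n)))
    return best
def poly(P,n):
    P=P.astype(np.float32); h=cv2.convexHull(P)[:,0]
    if n==0:
        c,rad=cv2.minEnclosingCircle(h); return *c,2*rad,0
    if n==4:
        c,s,a=cv2.minAreaRect(h); return *c,np.mean(s),a%90
    m=(h.min(0)+h.max(0))/2
    # hex: flats direction minimising extent
    A=np.deg2rad(np.arange(0,60,.5)); ds=[]
    for a in A:
        e=[];o=[]
        for k in range(3):
            v=np.array([np.cos(a+k*np.pi/3),np.sin(a+k*np.pi/3)]); s=h@v; e.append(np.ptp(s)); o.append((v,(s.max()+s.min())/2))
        ds.append((max(e),np.mean(e),a,o))
    b=min(ds,key=lambda x:x[0]); V=np.array([x[0] for x in b[3]]); w=np.array([x[1] for x in b[3]])
    c=np.linalg.lstsq(V,w,rcond=None)[0]; return *c,b[1],np.rad2deg(b[2])
def rim(p,d,K,t,M,seed,zlo,zhi,n,box=45,tol=None):
    W=world(d,K,t,M); u,v=seed
    lab=cv2.cvtColor(p,cv2.COLOR_RGB2LAB).astype(int)
    m=(d>0)&(W[...,2]>zlo)&(W[...,2]<zhi)
    b=np.zeros_like(m); b[max(0,v-box):v+box,max(0,u-box):u+box]=1; m&=b
    if tol is not None: m&=tol(p.astype(int))
    k,l,s,_=cv2.connectedComponentsWithStats(m.astype(np.uint8))
    if k<2: return None
    i=1+s[1:,4].argmax(); P=W[l==i]
    return np.round(poly(P[:,:2],n),1), np.round(np.median(P[:,2]),1), len(P)
E
python3 - <<'E'
from meas import *
S={"ter":(0,(289,224),(328,263)),"blu":(0,(297,279),(409,243)),"cha":(4,(380,219),(302,194)),"whi":(6,(340,204),(284,223)),"gre":(4,(346,247),(349,213))}
for i,c in enumerate(("scene","side")):
    D=np.load(c+".npz"); a=[D[k] for k in "pdKtM"]
    W=world(*a[1:])
    print(c)
    for k,s in S.items():
        print(k,rim(*a,s[1+i],9,30,s[0],box=32),"floor z",W[s[1+i][1],s[1+i][0]].round(1))
    for k,s,z,n in [("green",((402,128),(208,130)),(172,200),4),("white",((190,233),(443,295)),(118,150),6),("bat1",((398,165),(215,185)),(8,30),0),("bat2",((198,262),(433,350)),(8,30),0),("yellow",((434,190),(261,160)),(40,70),4)]:
        print(k,rim(*a,s[i],*z,n,box=45))
print(r.tcp_to_tips)
E
```

```text
scene
ter (array([441.5, -86.9,  95.7,   0. ]), np.float64(14.3), 214) floor z [438.9 -82.9   7.3]
blu (array([ 613. , -166.2,   95.5,    0. ]), np.float64(14.1), 281) floor z [ 610.9 -163.5    7.4]
cha (array([580.5, 146.3,  89.3,  84.8]), np.float64(13.8), 265) floor z [581.8 149.2   9. ]
whi (array([464.1,  83.1,  88.4,  49. ]), np.float64(13.8), 210) floor z [461.8  89.4   5.6]
gre (array([603.8,   2.7,  79.6,  36. ]), np.float64(14.0), 260) floor z [602.3   6.3   5.1]
green (array([443.1, 336.7,  52.4,   3. ]), np.float64(178.2), 152)
white (array([ 409.8, -354.8,   60.3,   12. ]), np.float64(128.1), 296)
bat1 (array([443.1, 336.9, 112.7,   0. ]), np.float64(13.1), 365)
bat2 (array([ 409.2, -354.9,  110.7,    0. ]), np.float64(13.4), 616)
yellow (array([602.6, 347.7,  52.3,  23.1]), np.float64(49.4), 179)
side
ter (array([442.2, -83.6,  95.7,   0. ]), np.float64(13.6), 406) floor z [443.1 -83.4   5.5]
blu (array([ 613. , -161.9,   96.4,    0. ]), np.float64(13.5), 357) floor z [ 619.  -161.3    4.2]
cha (array([581.3, 147.6,  89.7,  85.2]), np.float64(13.6), 311) floor z [582.5 151.3   6.7]
whi (array([465.2,  86.4,  88.8,  51.5]), np.float64(13.7), 327) floor z [465.1  84.1   8.2]
gre (array([605.2,   5.5,  79.9,  35.4]), np.float64(13.9), 285) floor z [606.4   6.8   7. ]
green (array([442.4, 340.3,  53.4,   1.1]), np.float64(177.5), 203)
white (array([ 409.7, -352.3,   60.1,   15.5]), np.float64(127.6), 906)
bat1 (array([440.4, 338.8, 111. ,   0. ]), np.float64(13.1), 524)
bat2 (array([ 409.5, -352.5,  111. ,    0. ]), np.float64(12.5), 1871)
yellow (array([714. , 544.9, 147.6,  14.7]), np.float64(53.0), 349)
22.0
```

View pics/w0.png

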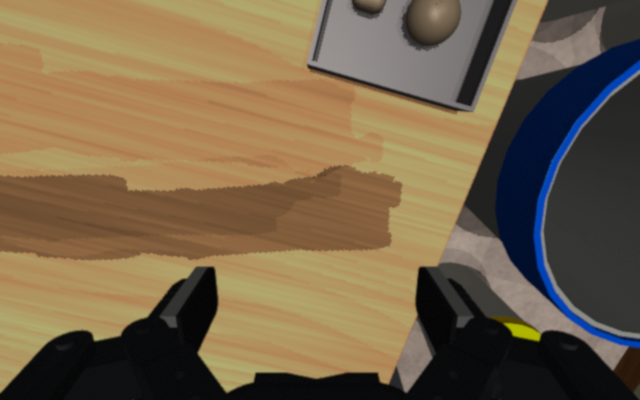

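```bash
cat > go.py <<'E'
import sys
from h import *
# usage: go.py x,y,z,yawdeg ...  (chain of call-to-call poses from measured pose)
s=r.get_state(); p=s["eef_pos"]; M=rot(s["tool_rot"])
print("t",s["clock"],p.round(1),"yaw",np.rad2deg(s["tool_rot"][2]).round(1),"F",s["ft_force"].round(1),"w",round(s["gripper_width"],1),"j",s["joint_pos"].round(2))
for a in sys.argv[1:]:
    x=[float(q) for q in a.split(",")]; T=R.from_euler('xyz',[-np.pi/2,0,np.deg2rad(x[3])]).as_matrix(); q=np.array(x[:3])
    print(a,"->",np.r_[M.T@(q-p)/500,R.from_matrix(M.T@T).as_rotvec()/(np.pi/2)].round(4).tolist(),"rows",max(np.linalg.norm(q-p)/50,np.rad2deg(R.from_matrix(M.T@T).magnitude())/8.59).round(1)); p,M=q,T
E
python3 go.py 410,-353.5,230,-136 410,-353.5,111,-136
```

```text
t 0.15 [ 169.4 -627.1  252.6] yaw -164.9 F [ 0.  -0.2 -0.6] w 85.5 j [ 1.24  0.63  0.04  1.52 -0.03  1.   -0.02]
410,-353.5,230,-136 -> [-0.6072, 0.0458, -0.4027, 0.0009, -0.3209, -0.0002] rows 7.3
410,-353.5,111,-136 -> [0.0, 0.238, -0.0, 0.0, 0.0, 0.0] rows 2.4
```

>>> {"name": "move_arm", "arguments": {
  "commands": [-0.607,0.046,-0.403,0.001,-0.321,0,1,-0.607,0.046,-0.403,0.001,-0.321,0,1,-0.607,0.046,-0.403,0.001,-0.321,0,1,-0.607,0.046,-0.403,0.001,-0.321,0,1,-0.607,0.046,-0.403,0.001,-0.321,0,1,-0.607,0.046,-0.403,0.001,-0.321,0,1,-0.607,0.046,-0.403,0.001,-0.321,0,1,-0.607,0.046,-0.403,0.001,-0.321,0,1],
  "newtons": 40
}}

```text
clock: 0.95
eef_pos: [414.2, -348.1, 230.0]
tool_rot: [-1.57, 0.003, -2.365]
ft_force: [0.9, 0.4, -0.0]
gripper_width: 85.1
```

```bash
python3 go.py 410,-353.5,230,-136 410,-353.5,111,-136
python3 - <<'E'
from meas import *
p,d,K,t,M=grab("wrist"); cv2.imwrite("pics/w1.png",p[...,::-1])
W=world(d,K,t,M); c=(M.T@(np.array([410,-353,128])-t)); uv=(K@c/c[2])[:2].astype(int); print(uv)
print(rim(p,d,K,t,M,uv,120,136,6,box=130))
E
```

```text
t 0.95 [ 414.2 -348.1  230. ] yaw -135.5 F [ 0.9  0.4 -0. ] w 85.1 j [ 0.73  0.5  -0.11  1.85  0.07  0.79 -0.22]
410,-353.5,230,-136 -> [0.0136, 0.0, 0.0019, -0.0003, 0.0054, -0.0021] rows 0.1
410,-353.5,111,-136 -> [0.0, 0.238, -0.0, 0.0, 0.0, 0.0] rows 2.4
[316 224]
(array([ 409.8, -353.5,   58.5,   18.5]), np.float64(127.9), 3247)
```

View pics/w1.png

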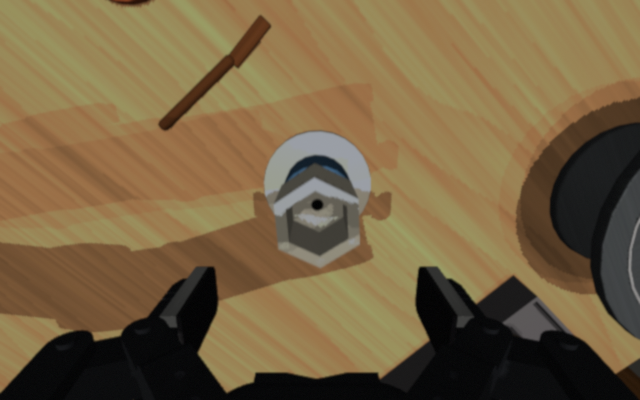

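The hexagon is centred under the jaws at about (316,215), with its flats facing the pads. I'll do the fine approach and descend.

```bash
python3 go.py 410,-353.5,230,-133 410,-353.5,111,-133
```

```text
t 1.0 [ 414.4 -348.1  230. ] yaw -135.5 F [1.2 2.1 0.4] w 85.4 j [ 0.73  0.5  -0.11  1.85  0.07  0.79 -0.22]
410,-353.5,230,-133 -> [0.0139, -0.0, 0.0016, -0.0004, -0.0276, -0.0021] rows 0.3
410,-353.5,111,-133 -> [0.0, 0.238, -0.0, 0.0, 0.0, 0.0] rows 2.4
```

>>> {"name": "move_arm", "arguments": {
  "commands": [0.014,0,0.0016,0,-0.028,-0.002,1,0.014,0,0.0016,0,-0.028,-0.002,1,0.014,0.1,0.0016,0,-0.028,-0.002,1,0.014,0.19,0.0016,0,-0.028,-0.002,1,0.014,0.19,0.0016,0,-0.028,-0.002,1]
}}

```text
clock: 1.5
eef_pos: [401.3, -357.8, 130.4]
tool_rot: [-1.581, -0.005, -2.332]
ft_force: [-1.6, 0.6, 0.2]
gripper_width: 85.0
```

```bash
python3 go.py 410,-353.5,111,-133
```

```text
t 1.5 [ 401.3 -357.8  130.4] yaw -133.6 F [-1.6  0.6  0.2] w 85.0 j [ 0.74  0.65 -0.1   1.93  0.11  0.58 -0.2 ]
410,-353.5,111,-133 -> [-0.0184, 0.0386, 0.0072, 0.0066, -0.007, 0.0032] rows 0.4
```

>>> {"name": "move_arm", "arguments": {
  "commands": [0,0,0,0,0,0,1,0,0,0,0,0,0,1,0,0,0,0,0,0,1]
}}

```text
clock: 1.8
eef_pos: [406.7, -360.7, 137.7]
tool_rot: [-1.565, -0.003, -2.33]
ft_force: [0.6, 0.3, -0.6]
gripper_width: 85.7
```

```bash
python3 go.py 410,-353.5,111,-133
```

```text
t 1.8 [ 406.7 -360.7  137.7] yaw -133.5 F [ 0.6  0.3 -0.6] w 85.7 j [ 0.74  0.64 -0.1   1.93  0.11  0.58 -0.2 ]
410,-353.5,111,-133 -> [-0.0151, 0.0533, -0.0054, -0.0038, -0.0058, 0.0021] rows 0.6
```

>>> {"name": "move_arm", "arguments": {
  "commands": [-0.015,0.02,-0.005,0,0,0,1,-0.015,0.02,-0.005,0,0,0,1,-0.015,0.02,-0.005,0,0,0,1,-0.015,0.02,-0.005,0,0,0,1]
}}

```text
clock: 2.2
eef_pos: [409.0, -352.3, 125.4]
tool_rot: [-1.569, -0.004, -2.329]
ft_force: [0.1, 0.4, -0.1]
gripper_width: 85.3
```

```bash
python3 go.py 410,-353.5,111,-133; python3 -c "
from h import *
for i in range(3): grab('wrist');s=r.get_state();print(s['clock'],s['eef_pos'].round(1),s['tool_rot'].round(3),s['joint_vel'].round(2))"
```

```text
t 2.2 [ 409.  -352.3  125.4] yaw -133.5 F [ 0.1  0.4 -0.1] w 85.3 j [ 0.72  0.65 -0.09  1.94  0.12  0.55 -0.21]
410,-353.5,111,-133 -> [0.0003, 0.0288, 0.0031, -0.001, -0.0051, 0.0024] rows 0.3
2.25 [ 409.  -352.4  125.4] [-1.569 -0.004 -2.33 ] [ 0.  0. -0. -0.  0. -0. -0.]
2.3 [ 408.9 -352.5  125.4] [-1.569 -0.004 -2.33 ] [ 0.  0. -0.  0.  0. -0.  0.]
2.35 [ 408.9 -352.5  125.4] [-1.569 -0.004 -2.33 ] [ 0.  0. -0.  0.  0. -0.  0.]
```

>>> {"name": "move_arm", "arguments": {
  "commands": [0,0.028,0.003,0,0,0,1,0,0.028,0.003,0,0,0,1,0,0.028,0.003,0,0,0,1,0,0.028,0.003,0,0,0,0,0,0.028,0.003,0,0,0,0,0,0.028,0.003,0,0,0,0,0,0.028,0.003,0,0,0,0,0,0.028,0.003,0,0,0,0]
}}

```text
clock: 3.15
eef_pos: [410.1, -353.4, 111.6]
tool_rot: [-1.569, -0.004, -2.33]
ft_force: [-0.0, 1.4, 3.8]
gripper_width: 57.7
```

```bash
python3 go.py 409.7,-353.5,190,-133
```

```text
t 3.15 [ 410.1 -353.4  111.6] yaw -133.5 F [-0.   1.4  3.8] w 57.7 j [ 0.72  0.68 -0.09  1.94  0.12  0.52 -0.22]
409.7,-353.5,190,-133 -> [0.0012, -0.1568, -0.0001, -0.0012, -0.0053, 0.0022] rows 1.6
```

>>> {"name": "move_arm", "arguments": {
  "commands": [0,-0.02,0,0,0,0,0,0,-0.06,0,0,0,0,0,0,-0.14,0,0,0,0,0,0,-0.15,0,0,0,0,0,0,-0.15,0,0,0,0,0]
}}

```text
clock: 3.65
eef_pos: [410.7, -353.7, 187.8]
tool_rot: [-1.566, -0.003, -2.33]
ft_force: [0.2, -0.0, -1.1]
gripper_width: 57.5
```

```bash
python3 go.py 448,-90,180,-105 464.6,84.7,130,-100; python3 go.py 464.6,84.7,130,-100
```

```text
t 3.65 [ 410.7 -353.7  187.8] yaw -133.5 F [ 0.2 -0.  -1.1] w 57.5 j [ 0.73  0.56 -0.11  1.89  0.1   0.69 -0.2 ]
448,-90,180,-105 -> [-0.434, 0.0127, -0.3089, -0.0024, -0.3166, 0.0028] rows 5.3
464.6,84.7,130,-100 -> [-0.3461, 0.1, -0.0584, -0.0, -0.0556, 0.0] rows 3.6
t 3.65 [ 410.7 -353.7  187.8] yaw -133.5 F [ 0.2 -0.  -1.1] w 57.5 j [ 0.73  0.56 -0.11  1.89  0.1   0.69 -0.2 ]
464.6,84.7,130,-100 -> [-0.7107, 0.1108, -0.5258, -0.0023, -0.3721, 0.0029] rows 8.9
```

>>> {"name": "move_arm", "arguments": {
  "commands": [-0.06,0.002,-0.04,0,-0.04,0,0,-0.13,0.004,-0.09,0,-0.1,0,0,-0.2,0.006,-0.15,0,-0.16,0,0,-0.27,0.008,-0.2,0,-0.22,0,0,-0.34,0.01,-0.25,0,-0.28,0,0,-0.41,0.013,-0.3,0,-0.316,0,0,-0.434,0.013,-0.309,-0.002,-0.317,0.003,0,-0.434,0.013,-0.309,-0.002,-0.317,0.003,0]
}}

```text
clock: 4.45
eef_pos: [447.4, -87.2, 178.0]
tool_rot: [-1.574, 0.002, -1.828]
ft_force: [0.3, -0.1, -0.9]
gripper_width: 57.5
```

>>> {"name": "move_arm", "arguments": {
  "commands": [-0.05,0.01,-0.01,0,-0.03,0,0,-0.12,0.03,-0.02,0,-0.055,0,0,-0.2,0.05,-0.03,0,-0.055,0,0,-0.28,0.08,-0.045,0,-0.055,0,0,-0.33,0.1,-0.055,0,-0.055,0,0,-0.346,0.1,-0.058,0,-0.055,0,0,-0.346,0.1,-0.058,0,-0.055,0,0,-0.346,0.1,-0.058,0,-0.055,0,0]
}}

```text
clock: 5.25
eef_pos: [463.9, 82.8, 129.1]
tool_rot: [-1.573, -0.0, -1.748]
ft_force: [-0.5, -0.2, -2.3]
gripper_width: 57.9
```

```bash
python3 go.py 464.6,84.7,60,-100
python3 - <<'E'
from meas import *
p,d,K,t,M=grab("wrist"); cv2.imwrite("pics/w2.png",p[...,::-1])
print(rim(p,d,K,t,M,(320,200),9,25,6,box=200))
p,d,K,t,M=grab("side")
c=(M.T@(np.array([464.6,84.7,140])-t)); uv=(K@c/c[2])[:2].astype(int)
print(rim(p,d,K,t,M,(284,223),9,25,6,box=32))
W=world(d,K,t,M); m=(np.abs(W[...,0]-465)<60)&(np.abs(W[...,1]-85)<60)&(W[...,2]>50)&(p.min(-1)>90)
print("planter low z",np.percentile(W[m][:,2],[1,5]) if m.any() else 0, m.sum())
E
```

```text
t 5.25 [463.9  82.8 129.1] yaw -100.2 F [-0.5 -0.2 -2.3] w 57.9 j [-0.11  0.59 -0.18  2.11  0.23  0.46 -0.64]
464.6,84.7,60,-100 -> [-0.0039, 0.1383, 0.0011, 0.0015, -0.002, 0.0001] rows 1.4
(array([573.7, 147.2,  99.9,  29.5]), np.float64(14.0), 3775)
(array([465.2,  86.6,  90.2,  51. ]), np.float64(13.7), 323)
planter low z [91.6230341 97.0949267] 1526
```

View pics/w2.png

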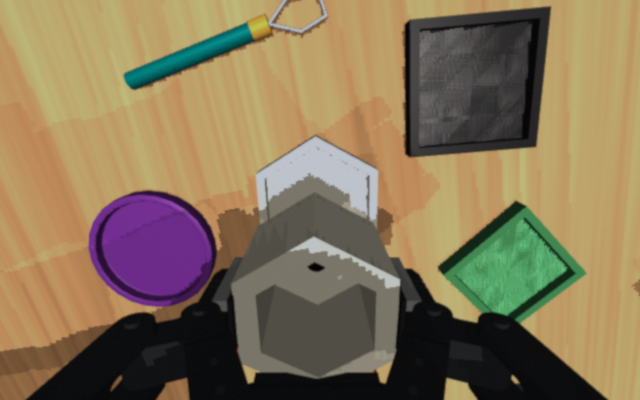

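The held hexagon at (316,300) lines up with the white saucer at (316,180), edges parallel. Lowering.

>>> {"name": "move_arm", "arguments": {
  "commands": [-0.004,0.04,0.001,0,0,0,0,-0.004,0.09,0.001,0,0,0,0,-0.004,0.13,0.001,0,0,0,0,-0.004,0.15,0.001,0,0,0,0,-0.004,0.158,0.001,0,0,0,0,-0.004,0.158,0.001,0,0,0,0,-0.004,0.158,0.001,0,0,0,0]
}}

```text
clock: 6.05
eef_pos: [465.0, 87.3, 50.8]
tool_rot: [-1.572, 0.002, -1.746]
ft_force: [0.7, 0.2, -1.1]
gripper_width: 57.6
```

```bash
python3 go.py 464.6,84.7,45.8,-100
```

```text
t 6.05 [465.   87.3  50.8] yaw -100.0 F [ 0.7  0.2 -1.1] w 57.6 j [-0.17  0.74 -0.11  2.15  0.29  0.27 -0.7 ]
464.6,84.7,45.8,-100 -> [0.0052, 0.0101, 0.0, 0.0006, -0.0003, -0.0014] rows 0.1
```

>>> {"name": "move_arm", "arguments": {
  "commands": [0.004,0.003,0,0,0,0,0,0.004,0.006,0,0,0,0,0,0.004,0.009,0,0,0,0,0,0.004,0.009,0,0,0,0,0]
}}

```text
clock: 6.45
eef_pos: [464.3, 85.4, 45.8]
tool_rot: [-1.573, 0.002, -1.745]
ft_force: [0.1, -0.2, 0.5]
gripper_width: 57.4
```

```bash
python3 go.py 464.6,84.7,45.6,-100
```

```text
t 6.45 [464.3  85.4  45.8] yaw -100.0 F [ 0.1 -0.2  0.5] w 57.4 j [-0.16  0.75 -0.11  2.15  0.3   0.25 -0.71]
464.6,84.7,45.6,-100 -> [0.0013, 0.0004, 0.0008, 0.0011, 0.0001, -0.0011] rows 0.0
```

>>> {"name": "move_arm", "arguments": {
  "commands": [0,0,0,0,0,0,0.9,0,0,0,0,0,0,0.9,0,0,0,0,0,0,0.9,0,-0.06,0,0,0,0,0.9,0,-0.14,0,0,0,0,0.9,0,-0.2,0,0,0,0,0.9,0,-0.2,0,0,0,0,0.9]
}}

```text
clock: 7.15
eef_pos: [466.6, 85.8, 149.0]
tool_rot: [-1.566, 0.005, -1.746]
ft_force: [1.1, 0.6, 0.1]
gripper_width: 76.7
```

```bash
python3 go.py 448,-90,150,-110 410,-353.5,140,-133;  python3 - <<'E'
from meas import *
for n,s,s2 in(("scene",(340,190),(190,250)),("side",(284,205),(436,340))):
    p,d,K,t,M=grab(n)
    print(n,rim(p,d,K,t,M,s,57,70,6,box=40),rim(p,d,K,t,M,s2,66,80,0,box=60))
    if n=="side": cv2.imwrite("pics/s1.png",p[...,::-1])
E
```

```text
t 7.15 [466.6  85.8 149. ] yaw -100.0 F [1.1 0.6 0.1] w 76.7 j [-0.08  0.55 -0.22  2.1   0.24  0.51 -0.66]
448,-90,150,-110 -> [0.3528, -0.0035, 0.0245, -0.0027, 0.111, -0.0031] rows 3.5
410,-353.5,140,-133 -> [0.5212, 0.02, 0.1088, -0.0, 0.2556, 0.0] rows 5.3
scene (array([463.9,  82.4,  59.3,  56.5]), np.float64(62.5), 154) (array([ 409. , -357. ,   68.9,    0. ]), np.float64(72.5), 235)
side (array([464. ,  84.8,  59.5,  50.5]), np.float64(62.0), 242) (array([ 409.6, -353. ,   67.9,    0. ]), np.float64(71.7), 681)
```

View pics/s1.png

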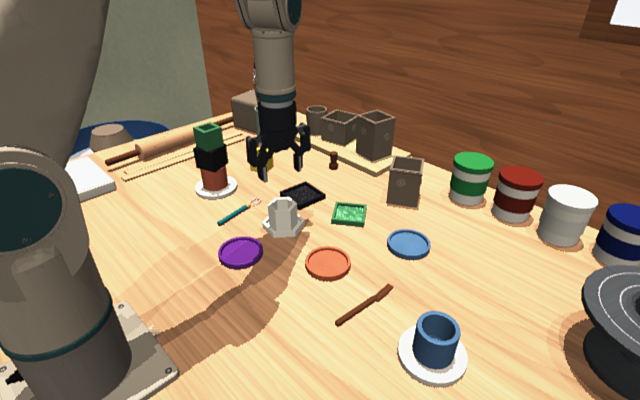

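White stands upright in its saucer at (284,220) in the side view (top z 62, centre within 1–2 mm), and blue at (436,335) is undisturbed. The green planter on the tall stack comes next.

```bash
python3 go.py 462,110,230,-92 442.8,338.5,235,-88 442.8,338.5,164,-88
```

```text
t 7.25 [464.6  85.2 146.1] yaw -100.0 F [-0.6 -0.  -0.7] w 76.9 j [-0.08  0.56 -0.22  2.1   0.24  0.51 -0.66]
462,110,230,-92 -> [-0.0484, -0.1677, -0.0139, 0.0004, -0.089, -0.0014] rows 1.8
442.8,338.5,235,-88 -> [-0.4554, -0.01, -0.0543, 0.0, -0.0444, 0.0] rows 4.6
442.8,338.5,164,-88 -> [0.0, 0.142, -0.0, 0.0, 0.0, 0.0] rows 1.4
```

>>> {"name": "move_arm", "arguments": {
  "commands": [-0.02,-0.08,-0.007,0,-0.04,0,1,-0.048,-0.168,-0.014,0,-0.089,-0.001,1,-0.048,-0.168,-0.014,0,-0.089,-0.001,1,-0.048,-0.168,-0.014,0,-0.089,-0.001,1]
}}

```text
clock: 7.65
eef_pos: [461.5, 110.0, 229.3]
tool_rot: [-1.573, 0.0, -1.605]
ft_force: [-0.1, -0.8, -0.1]
gripper_width: 85.4
```

>>> {"name": "move_arm", "arguments": {
  "commands": [-0.08,0,-0.01,0,-0.02,0,1,-0.17,-0.01,-0.02,0,-0.044,0,1,-0.26,-0.01,-0.03,0,-0.044,0,1,-0.35,-0.01,-0.042,0,-0.044,0,1,-0.43,-0.01,-0.05,0,-0.044,0,1,-0.455,-0.01,-0.054,0,-0.044,0,1,-0.455,-0.01,-0.054,0,-0.044,0,1,-0.455,-0.01,-0.054,0,-0.044,0,1]
}}

```text
clock: 8.45
eef_pos: [442.5, 335.7, 233.1]
tool_rot: [-1.575, -0.003, -1.538]
ft_force: [0.0, -0.7, 0.6]
gripper_width: 85.5
```

```bash
python3 - <<'E'
from meas import *
p,d,K,t,M=grab("wrist"); p,d,K,t,M=grab("wrist"); cv2.imwrite("pics/w3.png",p[...,::-1])
c=(M.T@(np.array([442.8,338.5,178])-t)); uv=(K@c/c[2])[:2].astype(int); print(uv)
print(rim(p,d,K,t,M,uv,170,186,4,box=140))
E
python3 go.py 442.8,338.5,164,-88
```

```text
[316 236]
(array([443.2, 339.7,  50.8,   1.9]), np.float64(177.9), 4941)
t 8.55 [443.2 335.4 233.9] yaw -88.2 F [ 0.8 -0.1 -0. ] w 85.7 j [-0.47  0.54 -0.34  1.8   0.23  0.85 -0.89]
442.8,338.5,164,-88 -> [-0.0066, 0.1398, -0.0001, 0.002, -0.0023, 0.0015] rows 1.4
```

View pics/w3.png

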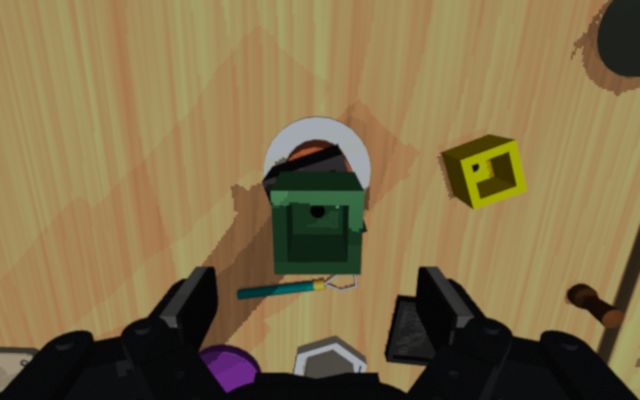

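The green planter at (318,230) is squared up with the jaws. The look-alike at (485,170) is yellow and stays where it is. Descend and grip.

>>> {"name": "move_arm", "arguments": {
  "commands": [-0.008,0.04,0,0,0,0,1,-0.008,0.09,0,0,0,0,1,-0.008,0.13,0,0.001,0,0,1,-0.008,0.14,0,0.001,0,0,1,-0.008,0.14,0,0.001,0,0,1,-0.008,0.14,0,0.001,0,0,1]
}}

```text
clock: 9.15
eef_pos: [443.2, 342.0, 165.7]
tool_rot: [-1.57, 0.001, -1.537]
ft_force: [-0.9, 0.5, 0.0]
gripper_width: 85.4
```

```bash
python3 go.py 443,339.5,164,-88
```

```text
t 9.15 [443.2 342.  165.7] yaw -88.1 F [-0.9  0.5  0. ] w 85.4 j [-0.51  0.63 -0.31  1.85  0.28  0.7  -0.94]
443,339.5,164,-88 -> [0.005, 0.0034, -0.0005, -0.0005, -0.001, -0.0007] rows 0.1
```

>>> {"name": "move_arm", "arguments": {
  "commands": [0.005,0.002,0,0,0,0,1,0.005,0.002,0,0,0,0,0,0.005,0.002,0,0,0,0,0,0.005,0.002,0,0,0,0,0,0.005,0.002,0,0,0,0,0,0.005,0.002,0,0,0,0,0,0.005,0.002,0,0,0,0,0,0.005,0.002,0,0,0,0,0]
}}

```text
clock: 9.95
eef_pos: [442.9, 340.0, 164.3]
tool_rot: [-1.57, 0.001, -1.536]
ft_force: [1.6, -0.9, 5.3]
gripper_width: 49.4
```

```bash
python3 go.py 443,339.5,195,-88 560,130,150,-60 604.5,4.1,120,-54.3
```

```text
t 9.95 [442.9 340.  164.3] yaw -88.0 F [ 1.6 -0.9  5.3] w 49.4 j [-0.51  0.63 -0.3   1.86  0.28  0.69 -0.94]
443,339.5,195,-88 -> [0.001, -0.0613, 0.0002, -0.0004, -0.0003, -0.0007] rows 0.6
560,130,150,-60 -> [0.4269, 0.09, 0.2192, -0.0, -0.3111, 0.0] rows 4.9
604.5,4.1,120,-54.3 -> [0.2626, 0.06, -0.0488, 0.0, -0.0633, -0.0] rows 2.7
```

>>> {"name": "move_arm", "arguments": {
  "commands": [0,-0.02,0,0,0,0,0,0,-0.05,0,0,0,0,0,0,-0.07,0,0,0,0,0,0,-0.08,0,0,0,0,0,0,-0.08,0,0,0,0,0]
}}

```text
clock: 10.45
eef_pos: [442.6, 339.9, 204.5]
tool_rot: [-1.57, 0.001, -1.536]
ft_force: [1.0, 0.2, -0.9]
gripper_width: 49.6
```

>>> {"name": "move_arm", "arguments": {
  "commands": [0.04,0.01,0.02,0,-0.03,0,0,0.1,0.03,0.05,0,-0.08,0,0,0.17,0.05,0.09,0,-0.14,0,0,0.24,0.07,0.13,0,-0.2,0,0,0.31,0.09,0.165,0,-0.25,0,0,0.38,0.1,0.2,0,-0.3,0,0,0.427,0.1,0.219,0,-0.311,0,0,0.427,0.1,0.219,0,-0.311,0,0]
}}

```text
clock: 11.25
eef_pos: [560.5, 124.1, 152.2]
tool_rot: [-1.574, -0.002, -1.056]
ft_force: [-0.0, -0.8, -0.5]
gripper_width: 49.0
```

>>> {"name": "move_arm", "arguments": {
  "commands": [0.05,0.01,-0.01,0,-0.02,0,0,0.11,0.02,-0.02,0,-0.05,0,0,0.17,0.04,-0.03,0,-0.063,0,0,0.23,0.05,-0.04,0,-0.063,0,0,0.262,0.06,-0.049,0,-0.063,0,0,0.262,0.06,-0.049,0,-0.063,0,0,0.262,0.06,-0.049,0,-0.063,0,0]
}}

```text
clock: 11.95
eef_pos: [602.8, 6.2, 123.4]
tool_rot: [-1.57, 0.002, -0.948]
ft_force: [0.8, 0.5, -0.8]
gripper_width: 49.5
```

```bash
python3 - <<'E'
from meas import *
p,d,K,t,M=grab("wrist"); p,d,K,t,M=grab("wrist"); cv2.imwrite("pics/w4.png",p[...,::-1])
E
python3 go.py 604.5,4.1,47,-54.3
```

```text
t 12.05 [603.1   7.2 124. ] yaw -54.2 F [-0.2 -0.  -1.9] w 49.2 j [ 0.23  0.77 -0.48  1.76  0.49  0.74  0.13]
604.5,4.1,47,-54.3 -> [0.007, 0.154, -0.0015, -0.0007, 0.0012, -0.0012] rows 1.5
```

View pics/w4.png

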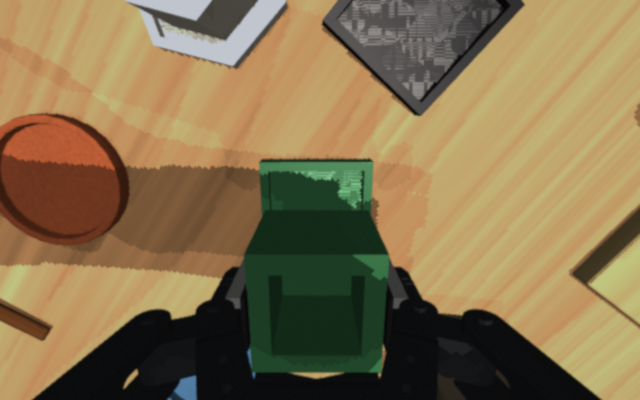

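The green planter at (315,310) is aligned with its saucer at (316,185). Lowering.

>>> {"name": "move_arm", "arguments": {
  "commands": [0.007,0.04,-0.001,0,0,0,0,0.007,0.09,-0.001,0,0,0,0,0.007,0.13,-0.001,0,0,0,0,0.007,0.152,-0.001,0,0,0,0,0.007,0.152,-0.001,0,0,0,0,0.007,0.152,-0.001,0,0,0,0,0.007,0.152,-0.001,0,0,0,0]
}}

```text
clock: 12.75
eef_pos: [605.9, 1.9, 48.8]
tool_rot: [-1.569, -0.0, -0.948]
ft_force: [-0.1, 0.5, 0.1]
gripper_width: 49.7
```

```bash
python3 go.py 604.5,4.1,42.5,-54.3
```

```text
t 12.75 [605.9   1.9  48.8] yaw -54.3 F [-0.1  0.5  0.1] w 49.7 j [ 0.2   0.87 -0.4   1.78  0.56  0.6   0.08]
604.5,4.1,42.5,-54.3 -> [-0.0052, 0.0125, 0.0003, -0.0012, -0.0005, 0.0002] rows 0.1
```

>>> {"name": "move_arm", "arguments": {
  "commands": [-0.005,0.004,0,0,0,0,0,-0.005,0.008,0,0,0,0,0,-0.005,0.011,0,0,0,0,0,-0.005,0.011,0,0,0,0,0,-0.005,0.011,0,0,0,0,0]
}}

```text
clock: 13.25
eef_pos: [603.6, 3.5, 42.4]
tool_rot: [-1.571, 0.001, -0.949]
ft_force: [-0.6, -0.1, 3.4]
gripper_width: 49.4
```

```bash
python3 go.py 604.5,4.1,42.3,-54.3
```

```text
t 13.25 [603.6   3.5  42.4] yaw -54.4 F [-0.6 -0.1  3.4] w 49.4 j [ 0.19  0.88 -0.4   1.78  0.56  0.59  0.07]
604.5,4.1,42.3,-54.3 -> [-0.0, 0.0002, 0.0022, -0.0, -0.0008, -0.0004] rows 0.0
```

>>> {"name": "move_arm", "arguments": {
  "commands": [0,0,0,0,0,0,0.85,0,0,0,0,0,0,0.85,0,0,0,0,0,0,0.85,0,-0.06,0,0,0,0,0.9,0,-0.14,0,0,0,0,0.9,0,-0.24,0,0,0,0,0.9,0,-0.3,0,0,0,0,0.9,0,-0.3,0,0,0,0,0.9]
}}

```text
clock: 14.05
eef_pos: [606.6, 3.9, 196.9]
tool_rot: [-1.563, -0.004, -0.949]
ft_force: [0.8, 0.3, -0.5]
gripper_width: 76.3
```

```bash
python3 - <<'E'
from meas import *
for n,s,s2 in(("scene",(346,240),(402,140)),("side",(349,200),(210,150))):
    p,d,K,t,M=grab(n)
    print(n,"green",rim(p,d,K,t,M,s,51,70,4,box=40),"charc",rim(p,d,K,t,M,s2,120,137,4,box=45))
E
python3 go.py 560,130,200,-75 443,339.5,210,-88
```

```text
scene green (array([602.8,   1.7,  51.5,  34.7]), np.float64(56.5), 194) charc (array([441.5, 337.5,  64.3,  22.4]), np.float64(127.6), 196)
side green (array([604.1,   5. ,  53. ,  34.9]), np.float64(56.0), 211) charc (array([440.6, 339.6,  60.6,  19.8]), np.float64(127.0), 278)
t 14.15 [603.7   3.  192.5] yaw -54.4 F [-0.7 -0.1 -1.6] w 76.7 j [ 0.27  0.68 -0.53  1.7   0.43  0.87  0.18]
560,130,200,-75 -> [-0.2574, -0.0151, 0.0768, -0.0004, 0.2291, 0.0001] rows 2.7
443,339.5,210,-88 -> [-0.4653, -0.02, -0.1176, 0.0, 0.1444, 0.0] rows 4.8
```

```bash
python3 go.py 560,130,200,-65 442,339,200,-70
```

```text
t 14.15 [603.7   3.  192.5] yaw -54.4 F [-0.7 -0.1 -1.6] w 76.7 j [ 0.27  0.68 -0.53  1.7   0.43  0.87  0.18]
560,130,200,-65 -> [-0.2574, -0.0151, 0.0768, -0.0004, 0.118, 0.0002] rows 2.7
442,339,200,-70 -> [-0.4786, 0.0, -0.0372, 0.0, 0.0556, -0.0] rows 4.8
```

>>> {"name": "move_arm", "arguments": {
  "commands": [-0.05,0,0.015,0,0.02,0,1,-0.12,-0.01,0.035,0,0.06,0,1,-0.19,-0.015,0.055,0,0.1,0,1,-0.257,-0.015,0.077,0,0.118,0,1,-0.257,-0.015,0.077,0,0.118,0,1,-0.257,-0.015,0.077,0,0.118,0,1]
}}

```text
clock: 14.75
eef_pos: [558.9, 130.6, 198.1]
tool_rot: [-1.574, 0.001, -1.132]
ft_force: [-0.6, -1.3, -0.2]
gripper_width: 85.3
```

>>> {"name": "move_arm", "arguments": {
  "commands": [-0.06,0,-0.005,0,0.02,0,1,-0.14,0,-0.01,0,0.04,0,1,-0.23,0,-0.02,0,0.056,0,1,-0.32,0,-0.025,0,0.056,0,1,-0.41,0,-0.032,0,0.056,0,1,-0.479,0,-0.037,0,0.056,0,1,-0.479,0,-0.037,0,0.056,0,1,-0.479,0,-0.037,0,0.056,0,1]
}}

```text
clock: 15.55
eef_pos: [442.3, 338.2, 198.7]
tool_rot: [-1.573, -0.001, -1.222]
ft_force: [1.4, -1.2, -0.4]
gripper_width: 85.4
```

```bash
python3 - <<'E'
from meas import *
grab("wrist"); grab("wrist"); p,d,K,t,M=grab("wrist"); cv2.imwrite("pics/w5.png",p[...,::-1])
c=(M.T@(np.array([442,339,128])-t)); uv=(K@c/c[2])[:2].astype(int); print(uv)
print(rim(p,d,K,t,M,uv,120,136,4,box=140))
E
python3 go.py 442,339,111,-70
```

```text
[315 227]
(array([441.7, 339.9,  58.6,  20.9]), np.float64(127.9), 5020)
t 15.7 [443.4 336.9 199.1] yaw -70.2 F [-0.2  0.2 -0.2] w 85.7 j [-0.41  0.6  -0.44  1.83  0.34  0.79 -0.68]
442,339,111,-70 -> [-0.0051, 0.1762, -0.0011, 0.0008, -0.0027, 0.0008] rows 1.8
```

View pics/w5.png

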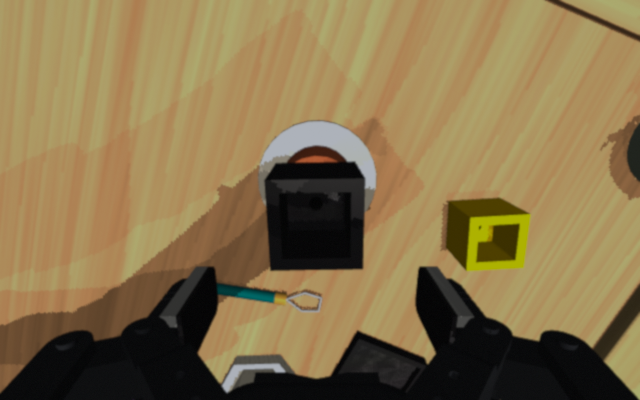

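Charcoal at (315,225) is square to the jaws. Descend, check, and grip.

>>> {"name": "move_arm", "arguments": {
  "commands": [-0.006,0.04,0,0,0,0,1,-0.006,0.09,0,0,0,0,1,-0.006,0.14,0,0,0,0,1,-0.006,0.17,0,0,0,0,1,-0.006,0.174,0,0,0,0,1,-0.006,0.174,0,0,0,0,1,-0.006,0.174,0,0,0,0,1]
}}

```text
clock: 16.4
eef_pos: [441.9, 342.1, 113.6]
tool_rot: [-1.57, 0.001, -1.223]
ft_force: [0.2, 0.2, -0.2]
gripper_width: 85.1
```

```bash
python3 go.py 441.8,339.6,111,-69.5
```

```text
t 16.4 [441.9 342.1 113.6] yaw -70.1 F [ 0.2  0.2 -0.2] w 85.1 j [-0.47  0.72 -0.37  1.89  0.42  0.61 -0.76]
441.8,339.6,111,-69.5 -> [0.0047, 0.0053, -0.0019, -0.0008, -0.0066, -0.0006] rows 0.1
```

>>> {"name": "move_arm", "arguments": {
  "commands": [0.005,0.003,-0.002,0,-0.006,0,1,0.005,0.003,-0.002,0,-0.006,0,0,0.005,0.003,-0.002,0,-0.006,0,0,0.005,0.003,-0.002,0,-0.006,0,0,0.005,0.003,-0.002,0,-0.006,0,0,0.005,0.003,-0.002,0,-0.006,0,0,0.005,0.003,-0.002,0,-0.006,0,0,0.005,0.003,-0.002,0,-0.006,0,0]
}}

```text
clock: 17.2
eef_pos: [441.4, 339.7, 111.9]
tool_rot: [-1.57, 0.001, -1.213]
ft_force: [0.2, -0.7, 6.3]
gripper_width: 57.5
```

```bash
python3 go.py 441.5,339.6,150,-69.5 510,245,150,-80 581,147,125,-95
```

```text
t 17.2 [441.4 339.7 111.9] yaw -69.5 F [ 0.2 -0.7  6.3] w 57.5 j [-0.47  0.72 -0.37  1.89  0.43  0.61 -0.75]
441.5,339.6,150,-69.5 -> [0.0003, -0.0762, 0.0002, -0.0006, 0.0, -0.0004] rows 0.8
510,245,150,-80 -> [0.2252, 0.0, 0.0621, -0.0, 0.1167, -0.0] rows 2.3
581,147,125,-95 -> [0.2177, 0.05, 0.1058, -0.0, 0.1667, 0.0] rows 2.5
```

>>> {"name": "move_arm", "arguments": {
  "commands": [0,-0.02,0,0,0,0,0,0,-0.05,0,0,0,0,0,0,-0.08,0,0,0,0,0,0,-0.1,0,0,0,0,0,0,-0.1,0,0,0,0,0]
}}

```text
clock: 17.7
eef_pos: [441.3, 340.2, 162.6]
tool_rot: [-1.569, 0.002, -1.213]
ft_force: [-1.0, 0.4, -1.3]
gripper_width: 57.6
```

>>> {"name": "move_arm", "arguments": {
  "commands": [0.04,0,0.01,0,0.02,0,0,0.1,0,0.025,0,0.05,0,0,0.16,0,0.045,0,0.09,0,0,0.21,0,0.06,0,0.117,0,0,0.225,0,0.062,0,0.117,0,0,0.225,0,0.062,0,0.117,0,0]
}}

```text
clock: 18.3
eef_pos: [509.4, 243.6, 160.5]
tool_rot: [-1.573, -0.0, -1.398]
ft_force: [-0.1, 0.3, -1.3]
gripper_width: 57.2
```

>>> {"name": "move_arm", "arguments": {
  "commands": [0.04,0.01,0.02,0,0.03,0,0,0.09,0.02,0.045,0,0.07,0,0,0.14,0.03,0.07,0,0.12,0,0,0.19,0.05,0.095,0,0.167,0,0,0.218,0.06,0.106,0,0.167,0,0,0.218,0.06,0.106,0,0.167,0,0,0.218,0.06,0.106,0,0.167,0,0]
}}

```text
clock: 19.0
eef_pos: [579.6, 148.1, 130.8]
tool_rot: [-1.573, 0.002, -1.657]
ft_force: [0.4, 0.1, -2.6]
gripper_width: 57.7
```

```bash
python3 - <<'E'
from meas import *
p,d,K,t,M=grab("wrist"); p,d,K,t,M=grab("wrist"); cv2.imwrite("pics/w6.png",p[...,::-1])
E
python3 go.py 581,147,51,-95
```

```text
t 19.1 [579.6 149.1 131.5] yaw -94.9 F [ 0.1  0.3 -2.1] w 57.5 j [-0.11  0.72 -0.3   1.77  0.31  0.7  -0.66]
581,147,51,-95 -> [0.0043, 0.1609, 0.0033, 0.0007, 0.0014, -0.0014] rows 1.6
```

View pics/w6.png

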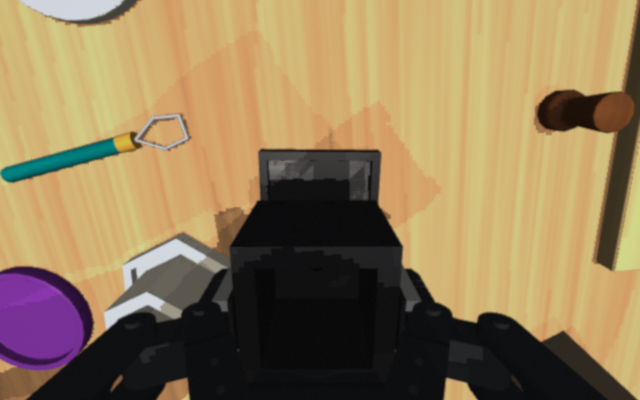

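Charcoal at (316,310) is parallel with its saucer at (320,175). Lowering.

>>> {"name": "move_arm", "arguments": {
  "commands": [0.004,0.04,0.003,0,0,0,0,0.004,0.09,0.003,0,0,0,0,0.004,0.13,0.003,0,0,0,0,0.004,0.155,0.003,0,0,0,0,0.004,0.16,0.003,0,0,0,0,0.004,0.16,0.003,0,0,0,0,0.004,0.16,0.003,0,0,0,0]
}}

```text
clock: 19.8
eef_pos: [582.4, 145.4, 52.2]
tool_rot: [-1.57, 0.001, -1.658]
ft_force: [0.9, 0.2, -1.6]
gripper_width: 57.7
```

```bash
python3 go.py 581,147,46,-95
```

```text
t 19.8 [582.4 145.4  52.2] yaw -95.0 F [ 0.9  0.2 -1.6] w 57.7 j [-0.14  0.84 -0.25  1.8   0.36  0.55 -0.7 ]
581,147,46,-95 -> [-0.0029, 0.0123, -0.0031, -0.0007, -0.0003, -0.0009] rows 0.1
```

>>> {"name": "move_arm", "arguments": {
  "commands": [-0.003,0.004,-0.003,0,0,0,0,-0.003,0.008,-0.003,0,0,0,0,-0.003,0.011,-0.003,0,0,0,0,-0.003,0.011,-0.003,0,0,0,0,-0.003,0.011,-0.003,0,0,0,0]
}}

```text
clock: 20.3
eef_pos: [580.5, 146.5, 45.9]
tool_rot: [-1.571, 0.001, -1.659]
ft_force: [-0.7, 0.6, 1.8]
gripper_width: 57.5
```

```bash
python3 go.py 581,147,46,-95
```

```text
t 20.3 [580.5 146.5  45.9] yaw -95.0 F [-0.7  0.6  1.8] w 57.5 j [-0.14  0.85 -0.24  1.8   0.36  0.53 -0.71]
581,147,46,-95 -> [-0.001, -0.0001, 0.001, 0.0001, -0.0005, -0.0004] rows 0.0
```

Contact. Release, rise, and measure charcoal and terracotta.

>>> {"name": "move_arm", "arguments": {
  "commands": [0,0,0,0,0,0,0.9,0,0,0,0,0,0,0.9,0,0,0,0,0,0,0.9,0,-0.06,0,0,0,0,0.9,0,-0.14,0,0,0,0,0.9,0,-0.2,0,0,0,0,0.9,0,-0.2,0,0,0,0,0.9,0,-0.2,0,0,0,0,0.9]
}}

```text
clock: 21.1
eef_pos: [580.7, 146.2, 146.2]
tool_rot: [-1.57, 0.001, -1.659]
ft_force: [-0.5, -0.3, -0.6]
gripper_width: 76.6
```

```bash
python3 - <<'E'
from meas import *
for n,s,s2 in(("scene",(380,210),(398,155)),("side",(302,185),(213,175))):
    p,d,K,t,M=grab(n)
    print(n,"cha",rim(p,d,K,t,M,s,57,72,4,box=40),"terr",rim(p,d,K,t,M,s2,65,80,0,box=45))
E
python3 go.py 510,245,145,-75 441.5,339,120,-55
```

```text
scene cha (array([580. , 144.6,  61.3,  84.6]), np.float64(62.2), 212) terr (array([459. , 351.3,  49.3,   0. ]), np.float64(71.9), 37)
side cha (array([463.9,  84.7,  60.8,  17.6]), np.float64(62.0), 243) terr (array([442.5, 339.7,  68.3,   0. ]), np.float64(70.9), 210)
t 21.2 [579.6 145.9 144.6] yaw -95.1 F [-1.2  0.9  0.2] w 76.8 j [-0.1   0.71 -0.31  1.76  0.3   0.73 -0.66]
510,245,145,-75 -> [-0.1851, -0.0006, -0.1561, 0.0016, -0.2228, 0.0] rows 2.4
441.5,339,120,-55 -> [-0.2171, 0.05, -0.0837, -0.0, -0.2222, -0.0] rows 2.4
```

>>> {"name": "move_arm", "arguments": {
  "commands": [-0.04,0,-0.03,0,-0.04,0,1,-0.09,0,-0.08,0,-0.1,0,1,-0.14,0,-0.12,0,-0.17,0,1,-0.185,0,-0.156,0,-0.223,0,1,-0.185,0,-0.156,0.002,-0.223,0,1]
}}

```text
clock: 21.7
eef_pos: [507.0, 250.0, 144.5]
tool_rot: [-1.571, 0.004, -1.3]
ft_force: [0.2, 0.4, 0.6]
gripper_width: 85.2
```

>>> {"name": "move_arm", "arguments": {
  "commands": [-0.04,0.01,-0.015,0,-0.04,0,1,-0.1,0.02,-0.04,0,-0.1,0,1,-0.16,0.04,-0.06,0,-0.17,0,1,-0.217,0.05,-0.084,0,-0.222,0,1,-0.217,0.05,-0.084,0,-0.222,0,1,-0.217,0.05,-0.084,0,-0.222,0,1,-0.217,0.05,-0.084,0,-0.222,0,1]
}}

```text
clock: 22.4
eef_pos: [443.1, 337.5, 119.9]
tool_rot: [-1.57, -0.002, -0.963]
ft_force: [-0.4, -0.4, -0.3]
gripper_width: 85.7
```

```bash
python3 - <<'E'
from meas import *
grab("wrist"); p,d,K,t,M=grab("wrist"); cv2.imwrite("pics/w7.png",p[...,::-1])
c=(M.T@(np.array([442,339,72])-t)); uv=(K@c/c[2])[:2].astype(int); print(uv)
print(rim(p,d,K,t,M,uv,66,78,0,box=140))
E
python3 go.py 442,339.3,50,-55
```

```text
[315 243]
(array([441.8, 341.1,  66.1,   0. ]), np.float64(71.8), 5170)
t 22.5 [443.3 337.8 120.4] yaw -55.2 F [ 0.1  0.2 -0. ] w 85.7 j [-0.42  0.72 -0.44  1.89  0.49  0.64 -0.56]
442,339.3,50,-55 -> [-0.0042, 0.1407, -0.0007, -0.0014, -0.0018, 0.0013] rows 1.4
```

>>> {"name": "move_arm", "arguments": {
  "commands": [-0.006,0.03,0,0,0,0,1,-0.006,0.06,0,0,0,0,1,-0.006,0.1,0,0,0,0,1,-0.006,0.13,0,0,0,0,1,-0.006,0.138,0,0,0,0,1,-0.006,0.138,0,0,0,0,1,-0.006,0.138,0,0,0,0,1]
}}

```text
clock: 23.2
eef_pos: [441.1, 342.0, 52.1]
tool_rot: [-1.567, -0.001, -0.96]
ft_force: [1.1, 0.4, 0.0]
gripper_width: 85.2
```

```bash
python3 go.py 442,340.3,50,-55
```

```text
t 23.2 [441.1 342.   52.1] yaw -55.0 F [1.1 0.4 0. ] w 85.2 j [-0.48  0.82 -0.36  1.92  0.56  0.51 -0.63]
442,340.3,50,-55 -> [0.0039, 0.0043, -0.0005, -0.0023, -0.0001, 0.0005] rows 0.1
```

>>> {"name": "move_arm", "arguments": {
  "commands": [0.004,0.003,0,-0.002,0,0,1,0.004,0.003,0,-0.002,0,0,0,0.004,0.003,0,-0.002,0,0,0,0.004,0.003,0,-0.002,0,0,0,0.004,0.003,0,-0.002,0,0,0,0.004,0.003,0,-0.002,0,0,0,0.004,0.003,0,-0.002,0,0,0]
}}

```text
clock: 23.9
eef_pos: [442.4, 340.2, 50.9]
tool_rot: [-1.57, -0.001, -0.96]
ft_force: [-0.0, -1.6, 4.9]
gripper_width: 66.0
```

```bash
python3 go.py 441.5,340.3,150,-55 440,150,155,-75 442,-85,150,-100 442,-85,52,-100
```

```text
t 23.9 [442.4 340.2  50.9] yaw -55.0 F [-0.  -1.6  4.9] w 66.0 j [-0.48  0.82 -0.36  1.91  0.56  0.51 -0.62]
441.5,340.3,150,-55 -> [-0.0009, -0.1982, -0.0012, -0.0004, -0.0001, 0.0009] rows 2.0
440,150,155,-75 -> [0.31, -0.01, -0.2208, 0.0, 0.2222, 0.0] rows 3.8
442,-85,150,-100 -> [0.455, 0.01, -0.1178, -0.0, 0.2778, 0.0] rows 4.7
442,-85,52,-100 -> [0.0, 0.196, -0.0, 0.0, 0.0, 0.0] rows 2.0
```

>>> {"name": "move_arm", "arguments": {
  "commands": [0,-0.02,0,0,0,0,0,0,-0.06,0,0,0,0,0,0,-0.12,0,0,0,0,0,0,-0.17,0,0,0,0,0,0,-0.2,0,0,0,0,0,0,-0.2,0,0,0,0,0]
}}

```text
clock: 24.5
eef_pos: [442.7, 341.3, 152.5]
tool_rot: [-1.567, -0.0, -0.96]
ft_force: [0.8, -0.7, -1.8]
gripper_width: 66.0
```

>>> {"name": "move_arm", "arguments": {
  "commands": [0.04,0,-0.03,0,0.02,0,0,0.09,0,-0.065,0,0.06,0,0,0.15,0,-0.11,0,0.11,0,0,0.21,-0.01,-0.15,0,0.16,0,0,0.27,-0.01,-0.195,0,0.2,0,0,0.31,-0.01,-0.22,0,0.222,0,0,0.31,-0.01,-0.22,0,0.222,0,0]
}}

```text
clock: 25.2
eef_pos: [439.7, 145.4, 154.4]
tool_rot: [-1.575, -0.004, -1.315]
ft_force: [0.8, 0.3, -1.7]
gripper_width: 65.6
```

>>> {"name": "move_arm", "arguments": {
  "commands": [0.05,0,-0.015,0,0.03,0,0,0.12,0,-0.03,0,0.07,0,0,0.2,0,-0.05,0,0.13,0,0,0.28,0,-0.07,0,0.19,0,0,0.36,0.01,-0.09,0,0.25,0,0,0.43,0.01,-0.11,0,0.278,0,0,0.455,0.01,-0.118,0,0.278,0,0,0.455,0.01,-0.118,0,0.278,0,0]
}}

```text
clock: 26.0
eef_pos: [442.2, -86.6, 149.9]
tool_rot: [-1.572, -0.002, -1.749]
ft_force: [-0.3, 0.5, -2.0]
gripper_width: 66.0
```

```bash
python3 - <<'E'
from meas import *
grab("wrist");p,d,K,t,M=grab("wrist"); cv2.imwrite("pics/w8.png",p[...,::-1])
E
python3 go.py 442,-85,52,-100
```

```text
t 26.1 [442.7 -83.6 150.2] yaw -99.9 F [ 0.8 -0.2 -1.2] w 65.6 j [ 0.35  0.54 -0.31  2.15  0.34  0.5  -0.4 ]
442,-85,52,-100 -> [0.003, 0.1965, -0.0009, 0.0001, 0.0007, -0.0001] rows 2.0
```

View pics/w8.png

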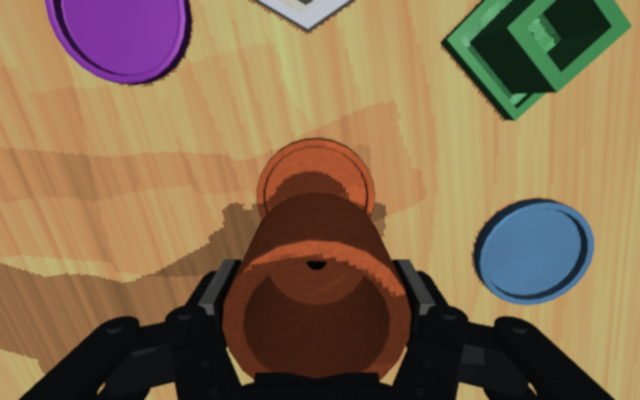

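The terracotta planter at (316,300) hangs over its own orange saucer at (316,185). The purple look-alike is off at (120,20). Lowering.

>>> {"name": "move_arm", "arguments": {
  "commands": [0.003,0.04,-0.001,0,0,0,0,0.003,0.09,-0.001,0,0,0,0,0.003,0.14,-0.001,0,0,0,0,0.003,0.18,-0.001,0,0,0,0,0.003,0.197,-0.001,0,0,0,0,0.003,0.197,-0.001,0,0,0,0,0.003,0.197,-0.001,0,0,0,0]
}}

```text
clock: 26.8
eef_pos: [442.2, -84.7, 52.1]
tool_rot: [-1.571, -0.0, -1.743]
ft_force: [-0.0, 0.6, -2.3]
gripper_width: 65.7
```

```bash
python3 go.py 442,-85,45,-100
```

```text
t 26.8 [442.2 -84.7  52.1] yaw -99.8 F [-0.   0.6 -2.3] w 65.7 j [ 0.24  0.73 -0.17  2.21  0.5   0.24 -0.54]
442,-85,45,-100 -> [0.0007, 0.0143, -0.0004, -0.0002, 0.0017, 0.0] rows 0.1
```

>>> {"name": "move_arm", "arguments": {
  "commands": [0,0.004,0,0,0,0,0,0,0.008,0,0,0,0,0,0,0.012,0,0,0,0,0,0,0.014,0,0,0,0,0,0,0.014,0,0,0,0,0]
}}

```text
clock: 27.3
eef_pos: [442.3, -86.0, 45.6]
tool_rot: [-1.569, -0.001, -1.745]
ft_force: [0.4, -0.9, -1.7]
gripper_width: 65.7
```

```bash
python3 go.py 442,-85,45,-100
```

```text
t 27.3 [442.3 -86.   45.6] yaw -100.0 F [ 0.4 -0.9 -1.7] w 65.7 j [ 0.26  0.75 -0.2   2.21  0.61  0.24 -0.65]
442,-85,45,-100 -> [-0.0019, 0.0011, -0.001, -0.0008, 0.0003, 0.0004] rows 0.0
```

>>> {"name": "move_arm", "arguments": {
  "commands": [-0.002,0.001,0,0,0,0,0,-0.002,0.002,0,0,0,0,0,-0.002,0.002,0,0,0,0,0]
}}

```text
clock: 27.6
eef_pos: [442.4, -85.2, 44.9]
tool_rot: [-1.569, -0.001, -1.745]
ft_force: [-0.1, -0.0, 7.3]
gripper_width: 65.7
```

```bash
python3 go.py 442,-85,45,-100
```

```text
t 27.6 [442.4 -85.2  44.9] yaw -100.0 F [-0.1 -0.   7.3] w 65.7 j [ 0.26  0.75 -0.2   2.21  0.62  0.24 -0.67]
442,-85,45,-100 -> [-0.0004, -0.0002, -0.0008, -0.0009, 0.0001, 0.0008] rows 0.0
```

>>> {"name": "move_arm", "arguments": {
  "commands": [0,0,0,0,0,0,1,0,0,0,0,0,0,1,0,0,0,0,0,0,1,0,-0.04,0,0,0,0,1,0,-0.1,0,0,0,0,1,0,-0.18,0,0,0,0,1,0,-0.18,0,0,0,0,1,0,-0.18,0,0,0,0,1]
}}

```text
clock: 28.4
eef_pos: [442.4, -85.6, 134.7]
tool_rot: [-1.569, -0.001, -1.746]
ft_force: [-0.5, -0.6, -0.3]
gripper_width: 85.2
```

```bash
python3 - <<'E'
from meas import *
for n,s in(("scene",(289,212)),("side",(328,248))):
    p,d,K,t,M=grab(n); print(n,rim(p,d,K,t,M,s,60,76,0,box=40))
E
python3 go.py 409.6,-353.6,130,-130
```

```text
scene (array([441.5, -85.5,  69.5,   0. ]), np.float64(66.2), 161)
side (array([442.6, -83.5,  67.8,   0. ]), np.float64(65.8), 345)
t 28.5 [441.4 -85.4 133.4] yaw -100.0 F [-0.  -0.7  0. ] w 85.4 j [ 0.42  0.58 -0.41  2.16  0.49  0.49 -0.55]
409.6,-353.6,130,-130 -> [0.5392, 0.0075, 0.0307, 0.0005, 0.3332, 0.001] rows 5.4
```

>>> {"name": "move_arm", "arguments": {
  "commands": [0.06,0,0,0,0.03,0,1,0.14,0,0.01,0,0.08,0,1,0.22,0,0.013,0,0.14,0,1,0.3,0,0.017,0,0.2,0,1,0.38,0,0.02,0,0.26,0,1,0.46,0,0.026,0,0.32,0,1,0.539,0.007,0.031,0,0.333,0.001,1,0.539,0.007,0.031,0,0.333,0.001,1]
}}

```text
clock: 29.3
eef_pos: [407.6, -359.5, 128.7]
tool_rot: [-1.571, -0.003, -2.277]
ft_force: [-0.4, 0.5, -1.0]
gripper_width: 85.6
```

```bash
python3 - <<'E'
from meas import *
grab("wrist");grab("wrist"); p,d,K,t,M=grab("wrist")
c=(M.T@(np.array([409.6,-353.6,72])-t)); uv=(K@c/c[2])[:2].astype(int); print(uv)
print(rim(p,d,K,t,M,uv,66,78,0,box=140))
E
python3 go.py 409.6,-353.6,50,-130
```

```text
[317 240]
(array([ 409.5, -354.6,   66.1,    0. ]), np.float64(71.8), 4644)
t 29.45 [ 410.  -352.   129.5] yaw -129.9 F [0.2 0.8 0.1] w 85.8 j [ 0.88  0.67 -0.34  1.93  0.37  0.61 -0.39]
409.6,-353.6,50,-130 -> [0.0032, 0.159, 0.0018, 0.0017, 0.0008, -0.0008] rows 1.6
```

>>> {"name": "move_arm", "arguments": {
  "commands": [0.004,0.03,0.002,0,0,0,1,0.004,0.07,0.002,0,0,0,1,0.004,0.11,0.002,0,0,0,1,0.004,0.14,0.002,0,0,0,1,0.004,0.155,0.002,0,0,0,1,0.004,0.155,0.002,0,0,0,1,0.004,0.155,0.002,0,0,0,1]
}}

```text
clock: 30.15
eef_pos: [410.6, -354.7, 53.6]
tool_rot: [-1.57, 0.001, -2.267]
ft_force: [0.5, -0.2, 0.2]
gripper_width: 85.3
```

```bash
python3 go.py 409.6,-354,50,-130
```

```text
t 30.15 [ 410.6 -354.7   53.6] yaw -129.9 F [ 0.5 -0.2  0.2] w 85.3 j [ 0.83  0.79 -0.26  1.96  0.44  0.45 -0.45]
409.6,-354,50,-130 -> [0.0001, 0.0073, -0.0025, -0.0003, 0.0013, -0.0007] rows 0.1
```

>>> {"name": "move_arm", "arguments": {
  "commands": [0,0.005,-0.002,0,0,0,1,0,0.005,-0.002,0,0,0,0,0,0.005,-0.002,0,0,0,0,0,0.005,-0.002,0,0,0,0,0,0.005,-0.002,0,0,0,0,0,0.005,-0.002,0,0,0,0,0,0.005,-0.002,0,0,0,0]
}}

```text
clock: 30.85
eef_pos: [409.4, -355.0, 51.5]
tool_rot: [-1.57, 0.001, -2.268]
ft_force: [-0.7, 1.0, 6.7]
gripper_width: 63.9
```

```bash
python3 go.py 409.6,-354,110,-130 613,-164,110,-110
```

```text
t 30.85 [ 409.4 -355.    51.5] yaw -130.0 F [-0.7  1.   6.7] w 63.9 j [ 0.83  0.79 -0.26  1.96  0.44  0.44 -0.45]
409.6,-354,110,-130 -> [-0.0018, -0.117, -0.0009, -0.0007, 0.0003, -0.0004] rows 1.2
613,-164,110,-110 -> [-0.5526, -0.0, 0.0674, 0.0, -0.2222, 0.0] rows 5.6
```

Opening reads 63.9 where 66 is expected, so I'll hold a moment and check before lifting.

>>> {"name": "move_arm", "arguments": {
  "commands": [0,0,0,0,0,0,0,0,0,0,0,0,0,0]
}}

```text
clock: 31.05
eef_pos: [409.4, -355.0, 51.5]
tool_rot: [-1.57, 0.001, -2.268]
ft_force: [-1.1, 0.2, 5.6]
gripper_width: 64.0
```

```bash
python3 - <<'E'
from meas import *
p,d,K,t,M=grab("wrist"); cv2.imwrite("pics/w9.png",p[...,::-1])
c=(M.T@(np.array([409.6,-353.6,72])-t)); uv=(K@c/c[2])[:2].astype(int); print(uv)
print("wrist",rim(p,d,K,t,M,uv,66,78,0,box=100))
p,d,K,t,M=grab("side"); print("side",rim(p,d,K,t,M,(436,330),60,85,0,box=45))
E
python3 go.py
```

```text
[313 325]
wrist (array([ 410.6, -351.6,   72. ,    0. ]), np.float64(71.7), 10448)
side (array([ 403. , -363.8,  112.9,    0. ]), np.float64(71.2), 823)
t 31.15 [ 409.4 -355.    51.5] yaw -130.0 F [-0.6  0.6  6.3] w 64.0 j [ 0.83  0.79 -0.26  1.96  0.44  0.44 -0.45]
```

View pics/w9.png

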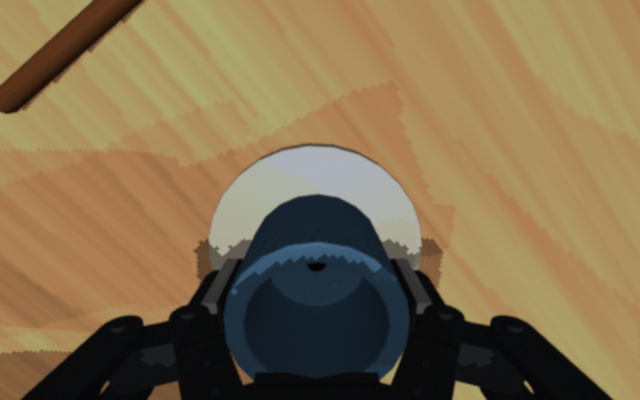

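The blue planter sits fully between the pads at (316,300), level and centred just as terracotta was, so the grip is sound. Lift and carry.

>>> {"name": "move_arm", "arguments": {
  "commands": [0,-0.01,0,0,0,0,0,0,-0.03,0,0,0,0,0,0,-0.06,0,0,0,0,0,0,-0.1,0,0,0,0,0,0,-0.14,0,0,0,0,0,0,-0.14,0,0,0,0,0]
}}

```text
clock: 31.75
eef_pos: [410.7, -356.0, 123.5]
tool_rot: [-1.565, 0.001, -2.269]
ft_force: [0.9, -0.7, -0.9]
gripper_width: 63.8
```

```bash
python3 go.py 500,-270,120,-120 613,-164,115,-110
```

```text
t 31.75 [ 410.7 -356.   123.5] yaw -130.0 F [ 0.9 -0.7 -0.9] w 63.8 j [ 0.88  0.68 -0.34  1.93  0.38  0.59 -0.4 ]
500,-270,120,-120 -> [-0.2466, 0.0074, 0.0263, -0.0036, -0.111, -0.0004] rows 2.5
613,-164,115,-110 -> [-0.2966, 0.01, 0.0897, 0.0, -0.1111, -0.0] rows 3.1
```

>>> {"name": "move_arm", "arguments": {
  "commands": [-0.04,0,0.005,0,-0.02,0,0,-0.1,0,0.01,0,-0.05,0,0,-0.16,0.005,0.018,0,-0.09,0,0,-0.22,0.007,0.024,0,-0.111,0,0,-0.247,0.007,0.026,-0.003,-0.111,0,0,-0.247,0.007,0.026,-0.003,-0.111,0,0]
}}

```text
clock: 32.35
eef_pos: [499.8, -266.6, 117.1]
tool_rot: [-1.575, 0.002, -2.091]
ft_force: [-0.3, -0.4, -1.9]
gripper_width: 64.3
```

>>> {"name": "move_arm", "arguments": {
  "commands": [-0.04,0,0.012,0,-0.02,0,0,-0.1,0,0.03,0,-0.05,0,0,-0.17,0.005,0.05,0,-0.09,0,0,-0.24,0.01,0.073,0,-0.111,0,0,-0.297,0.01,0.09,0,-0.111,0,0,-0.297,0.01,0.09,0,-0.111,0,0,-0.297,0.01,0.09,0,-0.111,0,0]
}}

```text
clock: 33.05
eef_pos: [610.4, -164.0, 111.8]
tool_rot: [-1.576, -0.0, -1.921]
ft_force: [-0.2, -0.9, -1.8]
gripper_width: 63.8
```

```bash
python3 - <<'E'
from meas import *
grab("wrist");p,d,K,t,M=grab("wrist"); cv2.imwrite("pics/w10.png",p[...,::-1])
E
python3 go.py 613,-164,53,-110
```

```text
t 33.15 [ 609.8 -165.3  111.9] yaw -110.2 F [-0.4  0.3 -2. ] w 63.8 j [ 0.46  0.8  -0.4   1.67  0.42  0.76 -0.5 ]
613,-164,53,-110 -> [-0.0047, 0.1177, 0.0059, 0.0037, -0.0019, 0.0006] rows 1.2
```

View pics/w10.png

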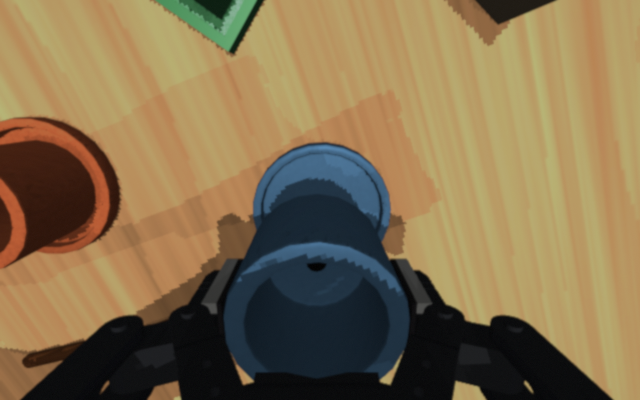

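The blue planter hangs over the blue saucer at (320,185). Lowering.

>>> {"name": "move_arm", "arguments": {
  "commands": [-0.005,0.03,0.006,0.002,0,0,0,-0.005,0.06,0.006,0.003,0,0,0,-0.005,0.09,0.006,0.003,0,0,0,-0.005,0.11,0.006,0.003,0,0,0,-0.005,0.116,0.006,0.003,0,0,0,-0.005,0.116,0.006,0.003,0,0,0,-0.005,0.116,0.006,0.003,0,0,0]
}}

```text
clock: 33.85
eef_pos: [615.7, -160.8, 54.7]
tool_rot: [-1.569, 0.002, -1.92]
ft_force: [-0.4, -0.8, -1.5]
gripper_width: 64.1
```

```bash
python3 go.py 613,-164,45.3,-110
```

```text
t 33.85 [ 615.7 -160.8   54.7] yaw -110.0 F [-0.4 -0.8 -1.5] w 64.1 j [ 0.43  0.88 -0.36  1.69  0.46  0.65 -0.53]
613,-164,45.3,-110 -> [0.0078, 0.0188, -0.0028, -0.001, 0.0002, -0.0013] rows 0.2
```

>>> {"name": "move_arm", "arguments": {
  "commands": [0.007,0.005,-0.003,0,0,0,0,0.007,0.01,-0.003,0,0,0,0,0.007,0.014,-0.003,0,0,0,0,0.007,0.017,-0.003,0,0,0,0,0.007,0.017,-0.003,0,0,0,0,0.007,0.017,-0.003,0,0,0,0]
}}

```text
clock: 34.45
eef_pos: [612.7, -163.5, 45.9]
tool_rot: [-1.57, 0.002, -1.919]
ft_force: [-0.1, 0.1, -1.5]
gripper_width: 64.0
```

```bash
python3 go.py 613,-164,45.3,-110
```

```text
t 34.45 [ 612.7 -163.5   45.9] yaw -110.0 F [-0.1  0.1 -1.5] w 64.0 j [ 0.43  0.9  -0.35  1.7   0.47  0.63 -0.54]
613,-164,45.3,-110 -> [0.0006, 0.0012, 0.001, -0.0005, 0.0002, -0.0012] rows 0.0
```

>>> {"name": "move_arm", "arguments": {
  "commands": [0,0.001,0,0,0,0,0,0,0.002,0,0,0,0,0,0,0.002,0,0,0,0,0]
}}

```text
clock: 34.75
eef_pos: [612.8, -163.6, 45.6]
tool_rot: [-1.57, 0.002, -1.92]
ft_force: [-0.5, 0.8, 4.1]
gripper_width: 64.2
```

```bash
python3 go.py 613,-164,45.3,-110
```

```text
t 34.75 [ 612.8 -163.6   45.6] yaw -110.0 F [-0.5  0.8  4.1] w 64.2 j [ 0.43  0.9  -0.35  1.7   0.47  0.63 -0.54]
613,-164,45.3,-110 -> [0.0007, 0.0005, 0.0007, -0.0008, 0.0002, -0.0011] rows 0.0
```

Contact at 4 N. Release, rise, and do the final check.

>>> {"name": "move_arm", "arguments": {
  "commands": [0,0,0,0,0,0,1,0,0,0,0,0,0,1,0,0,0,0,0,0,1,0,-0.04,0,0,0,0,1,0,-0.1,0,0,0,0,1,0,-0.19,0,0,0,0,1,0,-0.28,0,0,0,0,1,0,-0.36,0,0,0,0,1]
}}

```text
clock: 35.55
eef_pos: [612.5, -163.9, 227.0]
tool_rot: [-1.569, 0.002, -1.92]
ft_force: [0.0, -0.8, 0.8]
gripper_width: 85.3
```

>>> {"name": "move_arm", "arguments": {
  "commands": [0.06,0,0.05,0,0,0,1,0.14,0,0.12,0,0,0,1,0.22,0,0.19,0,0,0,1,0.3,0,0.26,0,0,0,1,0.3,0,0.26,0,0,0,1,0.3,0,0.26,0,0,0,1]
}}

```text
clock: 36.15
eef_pos: [682.6, -352.0, 223.2]
tool_rot: [-1.571, 0.001, -1.924]
ft_force: [0.9, -0.2, -0.6]
gripper_width: 85.5
```

```bash
python3 - <<'E'
from meas import *
S={"ter":(0,(289,212),(328,248),60),"blu":(0,(297,265),(409,228),60),"cha":(4,(380,208),(300,180),57),"whi":(6,(340,193),(284,207),57),"gre":(4,(346,238),(349,202),51)}
for i,c in enumerate(("scene","side")):
    a=grab(c); cv2.imwrite(f"pics/{c}F.png",a[0][...,::-1])
    for k,s in S.items():
        print(c,k,"rim",rim(*a,s[1+i],s[3],s[3]+20,s[0],box=26),"saucer",rim(*a,(s[1+i][0],s[1+i][1]+13),9,19,s[0],box=34))
E
python3 go.py
```

```text
scene ter rim (array([441. , -86.9,  68.6,   0. ]), np.float64(66.1), 185) saucer (array([441.5, -86.3,  95.1,   0. ]), np.float64(14.0), 180)
scene blu rim (array([ 611.2, -165.6,   67.4,    0. ]), np.float64(66.2), 238) saucer (array([ 612.9, -165.9,   94.3,    0. ]), np.float64(14.0), 230)
scene cha rim (array([580.6, 144.7,  60.2,  85.1]), np.float64(62.2), 214) saucer (array([581.1, 144.6,  87.5,  84.6]), np.float64(13.7), 226)
scene whi rim (array([463.6,  83. ,  59.1,  55. ]), np.float64(62.6), 152) saucer (array([464.5,  82.7,  86.8,  54. ]), np.float64(13.9), 192)
scene gre rim (array([602.5,   2.2,  51.9,  35.6]), np.float64(56.4), 188) saucer (array([604.3,   2. ,  79.8,  36.2]), np.float64(14.8), 223)
side ter rim (array([442.1, -83.9,  68.1,   0. ]), np.float64(65.6), 351) saucer (array([441.7, -83.6,  94.4,   0. ]), np.float64(13.6), 396)
side blu rim (array([ 613.6, -162.3,   69. ,    0. ]), np.float64(65.7), 302) saucer (array([ 612. , -163.1,   95.8,    0. ]), np.float64(13.6), 350)
side cha rim (array([580.3, 148.1,  61. ,  87.1]), np.float64(61.8), 225) saucer (array([580.6, 148.4,  87.2,  86.1]), np.float64(14.1), 275)
side whi rim (array([464.1,  85.2,  59.4,  52. ]), np.float64(62.0), 241) saucer (array([461.1,  80.8,  82. ,  49.5]), np.float64(13.9), 321)
side gre rim (array([603.5,   4.4,  51.5,  35.7]), np.float64(56.1), 204) saucer (array([603.9,   4.9,  79.4,  36.7]), np.float64(14.0), 279)
t 36.25 [ 683.2 -347.3  224.2] yaw -109.9 F [-0.1  1.1 -0.2] w 85.6 j [ 0.64  0.87 -0.45  1.14  0.36  1.2  -0.15]
```

View pics/sideF.png

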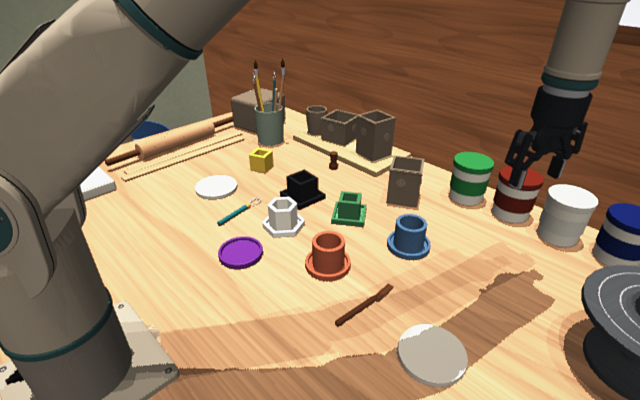

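All five planters stand upright in their saucers: white (284,220), charcoal (303,190), green (349,210), terracotta (328,255) and blue (409,238). Both bats are empty and the look-alikes are untouched.

```bash
python3 -c "
from station import r
print(r.finish_job())"
```

```text
the job is handed in; nothing more can be done
None
```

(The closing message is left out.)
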